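# Gauge the plate gap of a bead press

### The arm

A 7-joint arm with a two-finger parallel gripper is mounted at the origin on a cart in front of the work surface, level with it; the furniture and walls round the work are solid. World frame = base frame: x ahead of the robot, y to its left, z up, the work surface at z = 0. Lengths are in mm, angles in rad, forces in N, time in s.
With the tool pointing down it reaches from about 400 to 875 mm from the base axis. Payload 4.4 kg.
Tool frame: the origin (TCP) lies on the centre line of the jaws, within the pads' length; the fingertips stand 11 mm ahead of it and the grasp point (between the pads) lies 8 mm behind it; z points along the fingers, y is the line along which they close (so a half turn about z gives the same grasp; the last joint's range is limited). The gripper opens to 85 mm and grips with 20 to 120 N. Pads are 22 mm wide; open, the fingers measure 114 mm over their backs; the gripper's body (76 mm by 85 mm) begins 54 mm behind the grasp point. The pads swing forward as they close: fully open they stand 13 mm farther back than shut.
Start: joints at [1.072, 0.628, 0.038, 1.517, -0.027, 0.996, -0.02], TCP at [272.647, -590.069, 242.313] pointing down, gripper open.
Joint ranges: [-3.06, 3.06], [-0.37, 2.12], [-1.25, 1.32], [0.18, 2.47], [-1.1, 4.24], [0.23, 1.98], [-2.94, 2.94]. Speed limits (rad/s): [2.57, 2.57, 3.14, 3.14, 3.14, 3.14, 3.14].

### API

Orientations are given as a unit quaternion [w, x, y, z].
In Python, from bench import env, vision gives the robot as it stands.
- The arm moves only by the tool carry_out, never from a script. Its argument "series" is one flat list of numbers, 7 for each row, row after row: the closure, from 0 (fully open) to 1 (shut), then the shift along the tool's x, y, z in mm, then the turn, a rotation vector about the tool's x, y, z in rad. In form: [grip, tx, ty, tz, rx, ry, rz, grip, tx, ty, tz, rx, ry, rz, ...]. A call has 1 to 10 rows; each row shifts and turns the commanded pose from where the row before left it, along the tool's axes as they then stand; what a row does not reach is not made up. A row lasts 1/12 s, in which the tool goes at most 41.7 mm and 7.16 degrees, less where a joint would pass 70% of its speed; a pose out of reach is approached as far as the arm can. A call with a gripper value outside its range is refused whole. The fingers move at their own pace and stop on an object; the grip force is fixed at half the most. Time passes only in rows, so rows that do not move let the fingers close. It gives the time, the measured TCP pose, the force, the opening and the grip force at its end, in the units of the state.
- env.state(): the state, without advancing time (a new reading comes with each control period).
- vision.read_camera(name): name is "scene" or "top" or "wrist"; returns (picture, depth): 400x640x3 uint8, red, green, blue; 400x640 float32, mm along the optical axis (not along the pixel's ray), 0 where there is no reading.
- vision.camera_model(name): a dict with "mtx" (3x3 intrinsics, pixels), "position" and "attitude" of the camera in the world. Camera axes: x right, y down, z forward; pixel columns grow to the right and rows downward; lengths in mm; the calibration is good to about 2 mm. A picture is of the moment at which its call begins: read the wrist's pose just before it. camera_model takes no time and is no camera call; for the wrist camera it gives the pose at the moment of the call.
- env.job_done(): hands the job in; it is judged then, once.
The state is a dict: "time_s": time; "joint_pos": joint angles; "qvel": joint speeds; "joint_torque": joint torques, N m; "position": TCP position; "tool_rot": TCP orientation; "wrist_force": force on the tool from outside, world axes, zero at the start; "ft_torque": the same for the moment, N m; "gripper_width": finger opening in mm; "gripper_force": force on a finger pad.
Only numpy, scipy, OpenCV 4.12 (cv2) and the standard library are available. Lean on these libraries where they do the work, as an engineer would, in place of code of your own. Each camera call takes 0.05 s, during which the arm holds its last target. There are 200 camera calls.

### The job

Swing the press's guard door wide open by its post handle. Then pick up the taper gauge by its wooden grip and slide its blade, thin end first, straight in along the lower press plate, resting on it, under the upper one until it drags snugly, with the sprung upper plate lifted about 2 mm; do not force it further. Finish while still gripping the gauge there, with the guard left open and the loose things lying round the work undisturbed.

Things in the scene. Friction and masses are not known exactly. Their poses are not given: they have to be found in the camera images.
- press: fixed grey bead press, foot 150 x 150 x 16 mm, 102 mm high (nuts on top to 108), 138 mm over its side walls; front (-x) closed by the guard. Origin: centre of underside; x from front to back. Inside, two level steel plates, 70 mm deep (x -35 to +35 mm), 80 mm wide; their flared front lips reach 15 mm further forward and spread 6.5 mm above and below the gap.
- guard (a joint): guard door of the press: dark frame with a clear pane, 130 mm wide, 6 mm thick, 30 to 96 mm above the table, upright hinge at the press's left (+y). 0 = closed, grows as the free edge swings out to -x and on to the left; 1.57 = square to the front, stop at 2.2 rad. Light friction hinge (0.06 N m), stays where it is left.
- guard_handle (a point): grip point of the guard's handle: a plain upright round steel post, 14 mm diameter, free at the top, standing 38 mm off the door's face near its free edge, from 54 to 126 mm above the table; this point lies on its axis 114 mm above the table. It can be pinched from above and turns between the fingers as the door swings.
- guard_hinge (a point): point on the guard's vertical hinge axis, 114 mm above the table, 127 mm from guard_handle; seen from above the door opens clockwise about it
- anvil: lower steel plate in the press, fixed; its flat top is 40 to 42.5 mm above the table, different each time. Its x axis is that of the press.
- anvil_edge (a point): middle of the front edge of the lower plate's flat top (in line with the front edge of the upper plate); the blade's underside slides on at this height. Axes as the press.
- platen_edge (a point): middle of the front lower edge of the upper plate, 35 mm ahead (-x) of the press's origin; it rises with the plate. Its height above anvil_edge is the gap, 5 to 7.5 mm at the start.
- platen (a joint): lift of the upper steel plate in m: 0 = down on its stop, up to 0.008. Pressed down by 3 N of weight plus springs of 1.2 N per mm of lift. No contact below the point where the blade's thickness equals the gap; beyond it every 10 mm of travel lifts the plate 1 mm. 0.002 is wanted.
- gauge: loose taper gauge, about 0.09 kg, lying flat on the table: upright wooden grip and steel wedge blade. Origin under the centre of the grip, x axis along the blade to its thin tip, z up.
- gauge_grip (a point): centre of the gauge's wooden grip, a block 36 mm long (x), 18 mm wide (y), 38 mm high, half-way up it (19 mm above the gauge's underside). Pinch it across its width.
- gauge_tip (a point): thin end of the blade at its flat underside, 158 mm ahead of the grip's centre. The blade is 16 mm wide, its underside flat and flush with the grip's, its top sloping 1 in 10: 3 mm thick at the tip, 13 mm thick 100 mm back and from there to the grip.
- nippers: bystander: red-handled nippers, 139 mm long, flat on the table; leave alone
- marker_pen: bystander: white and black marker pen, 135 mm long; leave alone
- blossom: bystander: pink glass blossom, 58 mm wide; leave alone
- steel_rule: bystander: plain steel rule 200 mm long with a small wooden stop block; leave alone

How it is judged:
By the outcome, as a careful person would: the job done as asked, in the order asked, and still so for the second after the job is handed in, while the arm keeps its last pose, push and grip.
It also fails if it takes over 64 s, if anything falls off the work surface, if the arm or the gripper's body presses on something with over 40 N, if the wrist force passes 120 N, or if a joint passes its speed limit or range.

## Working session

There is one attempt and no reset: what is moved stays moved. The work goes in short steps, Python scripts to look and compute and a tool call to move; the robot and the scene stay as the last step left them, time stands still between calls to the robot, and variables do not carry over. Pictures are saved under pics/ and viewed, at most 10 in all, crops included, and the job is handed in when it is done.

Besides the shell and the picture viewer there is one more tool, called after "Call:" in YAML: its name, and indented under it one key for each argument. carry_out: Moves the arm, as the interface text tells. Its arguments: {"type":"object","properties":{"series":{"type":"array","items":{"type":"number"}}},"required":["series"]}

```bash
mkdir -p pics
cat > h.py <<'E'
import numpy as np,cv2
from scipy.spatial.transform import Rotation as R
from bench import env,vision
def rot(q): q=np.array(q,float); return R.from_quat(q[[1,2,3,0]]).as_matrix() if q.size==4 else q
def shot(n,f=None):
    m=vision.camera_model(n); p,d=vision.read_camera(n)
    if f: cv2.imwrite('pics/'+f,p[:,:,::-1])
    return p,d,m
def ray(m,u,v):
    K=np.array(m['mtx']); return np.array(m['position']), rot(np.array(m['attitude']))@np.linalg.inv(K)@np.array([u,v,1.])
def onz(m,u,v,z):
    o,r=ray(m,u,v); return o+r*(z-o[2])/r[2]
def cloud(d,m):
    v,u=np.mgrid[0:d.shape[0],0:d.shape[1]]; K=np.array(m['mtx'])
    P=np.stack([(u-K[0,2])/K[0,0]*d,(v-K[1,2])/K[1,1]*d,d],-1)
    return P@rot(np.array(m['attitude'])).T+np.array(m['position'])
E
python3 - <<'E'
from h import *
for n in ['scene','top','wrist']:
    p,d,m=shot(n,n+'0.png'); np.savez('pics/'+n+'0.npz',p=p,d=d); print(n,m)
s=env.state();print(s)
E
```

```text
scene {'mtx': array([[502.70435443,   0.        , 319.74531488],
       [  0.        , 502.70435443, 196.14091358],
       [  0.        ,   0.        ,   1.        ]]), 'position': array([-262.12232641, -514.62324044,  795.12689238]), 'attitude': array([-0.38540836,  0.77578127, -0.44461276,  0.22791075])}
top {'mtx': array([[466.63869992,   0.        , 313.3517001 ],
       [  0.        , 466.63869992, 200.49080551],
       [  0.        ,   0.        ,   1.        ]]), 'position': array([ 433.25582623,  -43.88796612, 1172.85401161]), 'attitude': array([-0.04882361,  0.70910311, -0.70230415,  0.0394704 ])}
wrist {'mtx': array([[320.52340721,   0.        , 321.53832923],
       [  0.        , 320.52340721, 199.08305663],
       [  0.        ,   0.        ,   1.        ]]), 'position': array([ 341.44282128, -559.14282012,  372.1124935 ]), 'attitude': array([ 0.12757692,  0.83289557, -0.53225132, -0.08196123])}
{'time_s': 0.15, 'joint_pos': array([ 1.07222218,  0.62912614,  0.0384525 ,  1.51809916, -0.02698133,
        0.9962954 , -0.01999029]), 'qvel': array([ 0.00119494, -0.00288868,  0.00047824, -0.0037232 , -0.00120994,
       -0.0011497 ,  0.00193445]), 'joint_torque': array([ 8.09774028e-04, -5.63801801e+01,  1.22716282e+00, -1.93650019e+01,
        1.10315834e-02,  7.48256687e-03, -7.16684866e-06]), 'position': array([ 272.44515498, -589.66740929,  241.61780291]), 'tool_rot': array([-6.86008848e-04,  9.76677411e-01,  2.14710823e-01, -1.62654787e-04]), 'wrist_force': array([ 0.19203729, -0.2161871 ,  0.56162176]), 'ft_torque': array([0.01406247, 0.02789076, 0.00173937]), 'gripper_force': 0.0, 'gripper_width': 85.68632313454496}
```

View pics/top0.png

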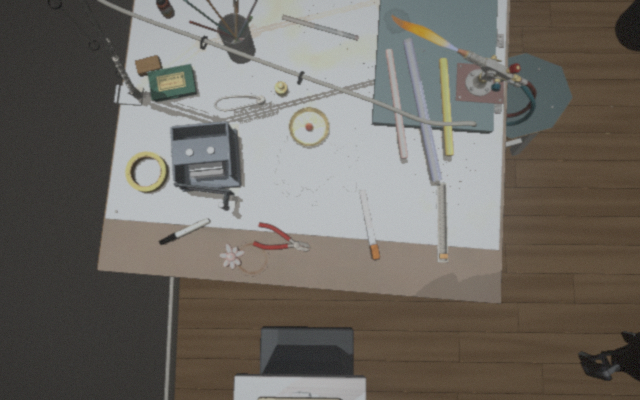

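View pics/scene0.png

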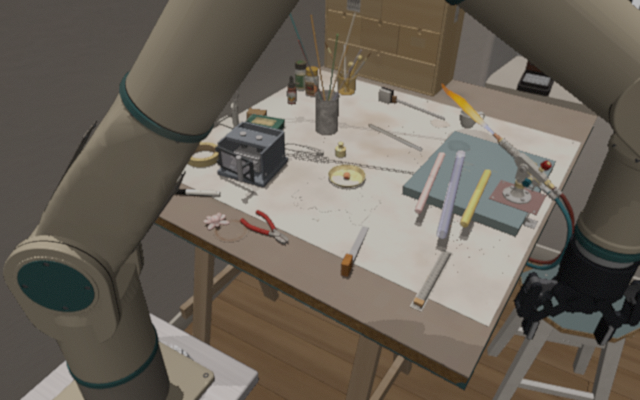

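The top view shows the press around (206,157) with its handle post near (229,200). The gauge has its orange grip at about (376,252) and its tip at about (363,190). The rule is at (443,225), nippers at (280,240), blossom at (231,257) and pen at (185,231).

Run:
```python
from h import *
z=np.load('pics/top0.npz');p,d=z['p'],z['d'];m=vision.camera_model('top')
P=cloud(d,m)
hsv=cv2.cvtColor(p,cv2.COLOR_RGB2HSV)
a=cv2.resize(p[110:275,140:260],None,fx=3.6,fy=3.6,interpolation=cv2.INTER_CUBIC)
b=cv2.resize(p[175:275,330:460],None,fx=2.8,fy=2.8,interpolation=cv2.INTER_CUBIC)
c=np.zeros((600,800,3),np.uint8); c[:a.shape[0],:a.shape[1]]=a; c[:b.shape[0],a.shape[1]:a.shape[1]+b.shape[1]]=b
cv2.imwrite('pics/crop1.png',c[:,:,::-1])
for n in ['table']:
    print(P[150:215:20,250:350:30,2].round(1))
print('P press z'); print(P[115:215:5,165:245:6,2].round(0).astype(int))
# grip
g=((hsv[...,0]<18)&(hsv[...,1]>140)&(hsv[...,2]>60)); g[:, :350]=0; g[:,400:]=0; g[:235]=0;g[275:]=0
n,l,s,ce=cv2.connectedComponentsWithStats(g.astype(np.uint8)); 
for i in range(1,n):
    if s[i,4]>15: print(s[i],ce[i],P[l==i].mean(0),onz(m,*ce[i],38))
sl=P[180:265,350:385]; M=(sl[...,2]>6); print('gauge hi', [ (r+180,c+350,*sl[r,c].round(0)) for r,c in np.argwhere(M)[::25]])
```

```text
[[-0.8  3.6  2.5  4. ]
 [ 4.5 -0.   2.8 -0.1]
 [ 2.2  0.2 -0.1 -0.9]
 [ 1.3  0.5 -1.5  4.4]]
P press z
[[  3  -1   0  -2   2  -1   2   6   4  -3  -1  -1   3   6]
 [  0  -2   2   0   0  -3   1   5  -2   1  -3   2  -2   2]
 [  0  -1   3 100 104 101  99 101  92  92  83   0   0  -2]
 [  1  99  83  77  70  68  63  60  56  50  45  59  -1  -1]
 [ -4 103  62  35  32  22  22  13  19  16  14  67  15   2]
 [  0  99 102 100 103 102 102 103 105 102  99  67  18  -1]
 [  1  99 104 104 102 102 102 100 102 100 102  74  15   2]
 [  0   1 103 102 105 102 101 110 111 102 103  82  14  -1]
 [  0   3  98 102 104 102 100 103 103 103 104  86  17  -2]
 [  2   0 104 102 102 102  97  99 104 104 101  92  17   1]
 [ 21   3  93  28  63  60  62  59  63  65  19  98  14  -1]
 [ 22   3  81  30  63  62  55  49  53  51  20  99  17   0]
 [ 23   0  80  30  13  58  56  58  38  34  12  95  33   4]
 [  9   1  86  34  16  17  16  15  16  17  20  15  22   1]
 [  0   0  94  96  97  94  19  16  19  13  14  17  16   5]
 [  3  -3  -1  15  17  39  41  57  71  96  96   2  -2   5]
 [  1   4   3   1   4   0   2   0   1   0  94   2  -1
[... 1140 characters left out ...]
236), np.int64(369), np.float64(492.0), np.float64(-167.0), np.float64(11.0)), (np.int64(239), np.int64(373), np.float64(484.0), np.float64(-176.0), np.float64(13.0)), (np.int64(243), np.int64(369), np.float64(474.0), np.float64(-167.0), np.float64(9.0)), (np.int64(246), np.int64(370), np.float64(466.0), np.float64(-167.0), np.float64(29.0)), (np.int64(248), np.int64(378), np.float64(462.0), np.float64(-186.0), np.float64(34.0)), (np.int64(251), np.int64(375), np.float64(454.0), np.float64(-178.0), np.float64(39.0)), (np.int64(254), np.int64(374), np.float64(447.0), np.float64(-176.0), np.float64(35.0)), (np.int64(257), np.int64(373), np.float64(440.0), np.float64(-174.0), np.float64(34.0))]
```

View pics/crop1.png

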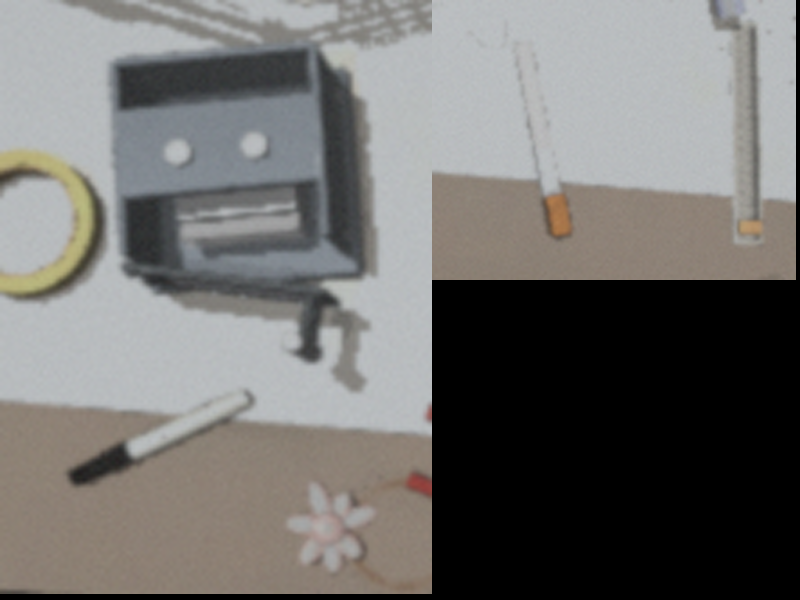

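Run:
```python
from h import *
z=np.load('pics/top0.npz');p,d=z['p'],z['d'];m=vision.camera_model('top')
P=cloud(d,m)
reg=np.zeros(d.shape,bool);reg[115:200,160:250]=1
M=(reg&(abs(P[...,2]-102)<5)).astype(np.uint8)
M=cv2.morphologyEx(M,cv2.MORPH_OPEN,np.ones((3,3)))
n,l,s,ce=cv2.connectedComponentsWithStats(M); i=1+np.argmax(s[1:,4]); print(s[i])
vv,uu=np.where(l==i); Q=np.array([onz(m,u,v,102)[:2] for u,v in zip(uu,vv)],np.float32)
r=cv2.minAreaRect(Q); print('rect',r, cv2.boxPoints(r).round(1).tolist())
# slab rows: the bridge
# handle top
hm=(P[...,2]>118);hm[:,:210]=0;hm[:,240:]=0;hm[:190]=0;hm[215:]=0
vv,uu=np.where(hm);print(len(vv),uu.mean(),vv.mean(),P[hm].mean(0))
print(P[196:212,214:234,2].round(0).astype(int))
print('handle',onz(m,uu.mean(),vv.mean(),126))
# door points top at 96 z in front
dm=(abs(P[...,2]-96)<5);dm[:183]=0;dm[200:]=0;dm[:,:170]=0;dm[:,235:]=0
print([tuple(np.r_[c,r,onz(m,c,r,96)[:2]].round(0)) for r,c in np.argwhere(dm)[::4]])
# gauge axis: bright/grip vs table in region
sl=P.copy(); G=(P[...,2]>6);G[:, :355]=0;G[:,385:]=0;G[:203]=0;G[265:]=0
pts=P[G&(P[...,2]<18)][:,:2];vx=cv2.fitLine(pts.astype(np.float32),cv2.DIST_HUBER,0,.01,.01).ravel();print('axis',vx,np.degrees(np.arctan2(vx[1],vx[0])))
g=P[G&(P[...,2]>28)];print('grip',g.mean(0),len(g),cv2.minAreaRect(g[:,:2].astype(np.float32)))
```

```text
[ 171  136   60   30 1347]
rect ((684.591552734375, 237.808349609375), (64.1627426147461, 138.8460235595703), 3.5650179386138916) [[648.2999877929688, 305.1000061035156], [656.9000244140625, 166.5], [720.9000244140625, 170.5], [712.2999877929688, 309.1000061035156]]
35 221.42857142857142 203.62857142857143 [543.51653454 160.83315921 214.39171839]
[[   0    2    2    1   -2   -1    2    0    2   -2   95   95   89   67
    65   67    0    1    1    5]
 [   0   -2    2    1    0    1    0    5   -6    3   96   89   93   66
    69   64    0   -1    0   -2]
 [  -2    6    2    3   -2    3    4    1    3    0   94   99   90   66
  1173    3   -1    4    3   -1]
 [   2    2    3   -2    2    0    1    2    5   88   91   96   91   69
    67    2    2    3    0    3]
 [   0   -4   -3    0    1    0   -3    5    0   91   89   97   94   67
    65    2    2    2    1    6]
 [  -1   -3    0    4    1    1   -1    0    3   95   92   91   90   68
    67    1   -1    3   -2    1]
 [  -2    5   -2   -1    0  125  126  126  126   96   98   96   90   67
    66    2   -1    1    1   -2]
 [   3    0   -5
[... 3787 characters left out ...]
(np.float64(228.0), np.float64(191.0), np.float64(589.0), np.float64(171.0)), (np.float64(227.0), np.float64(192.0), np.float64(587.0), np.float64(173.0)), (np.float64(227.0), np.float64(193.0), np.float64(584.0), np.float64(173.0)), (np.float64(224.0), np.float64(195.0), np.float64(580.0), np.float64(180.0)), (np.float64(224.0), np.float64(196.0), np.float64(577.0), np.float64(180.0)), (np.float64(224.0), np.float64(198.0), np.float64(572.0), np.float64(180.0))]
axis [ 9.8868036e-01  1.5003724e-01  5.1746851e+02 -1.6645963e+02] 8.629085
grip [ 452.24420428 -169.34149931  111.67788738] 121 ((440.0759582519531, -116.75302124023438), (35.25352478027344, 145.30128479003906), 12.265974044799805)
```

```bash
cat >> h.py <<'E'
def rel(x,y,z,yaw=None):
    "tool-frame shift (mm) and turn to reach world xyz with tool x at yaw (deg), pointing down"
    s=env.state(); T=rot(s['tool_rot']); d=np.array([x,y,z])-np.array(s['position'])
    out=[T.T@d]
    if yaw is not None:
        c,n=np.cos(np.radians(yaw)),np.sin(np.radians(yaw)); G=np.array([[c,n,0],[n,-c,0],[0,0,-1.]])
        out.append(R.from_matrix(T.T@G).as_rotvec())
    print('rel',[o.round(3).tolist() for o in out],'at',np.round(s['position'],1),'F',np.round(s['wrist_force'],1),'t',round(s['time_s'],2))
E
python3 - <<'E'
from h import *
z=np.load('pics/top0.npz');m=vision.camera_model('top');P=cloud(z['d'],m)
for u,v in [(110,5),(180,38),(250,65),(350,93),(400,110),(450,123),(203,42),(300,77),(300,98),(140,95),(238,22)]:
    print(u,v,P[v-1:v+2,u-1:u+2].reshape(-1,3)[np.argmin(z['d'][v-1:v+2,u-1:u+2])].round(0))
rel(491,168,242)
E
```

```text
110 5 [760. 231. 605.]
180 38 [1007.  327.    6.]
250 65 [934. 142.   4.]
350 93 [647. -83. 591.]
400 110 [ 615. -143.  617.]
450 123 [ 590. -193.  651.]
203 42 [712. 110. 602.]
300 77 [663. -17. 600.]
300 98 [846.  10.   3.]
140 95 [846. 422.  24.]
238 22 [ 433.  -44. 1173.]
rel [[516.174, -596.146, 0.446]] at [ 272.4 -589.7  241.6] F [ 0.2 -0.2  0.6] t 0.15
```

Call:
carry_out:
  series: [0, 21.5, -25, 0, 0, 0, 0, 0, 21.5, -25, 0, 0, 0, 0, 0, 21.5, -25, 0, 0, 0, 0, 0, 21.5, -25, 0, 0, 0, 0, 0, 21.5, -25, 0, 0, 0, 0, 0, 21.5, -25, 0, 0, 0, 0, 0, 21.5, -25, 0, 0, 0, 0, 0, 21.5, -25, 0, 0, 0, 0, 0, 21.5, -25, 0, 0, 0, 0, 0, 21.5, -25, 0, 0, 0, 0]

```text
time_s: 0.98
position: [363.0, -271.3, 242.3]
tool_rot: [-0.0, 0.977, 0.215, -0.0]
wrist_force: [0.4, -0.1, 0.1]
gripper_width: 85.4
gripper_force: 0.0
```

Call:
carry_out:
  series: [0, 21.5, -25, 0, 0, 0, 0, 0, 21.5, -25, 0, 0, 0, 0, 0, 21.5, -25, 0, 0, 0, 0, 0, 21.5, -25, 0, 0, 0, 0, 0, 21.5, -25, 0, 0, 0, 0, 0, 21.5, -25, 0, 0, 0, 0, 0, 21.5, -25, 0, 0, 0, 0, 0, 21.5, -25, 0, 0, 0, 0, 0, 21.5, -25, 0, 0, 0, 0, 0, 21.5, -25, 0, 0, 0, 0]

```text
time_s: 1.82
position: [453.4, 45.8, 242.3]
tool_rot: [0.0, 0.977, 0.215, -0.0]
wrist_force: [1.2, 0.2, 0.2]
gripper_width: 85.4
gripper_force: 0.0
```

Call:
carry_out:
  series: [0, 21.5, -25, 0, 0, 0, 0, 0, 21.5, -25, 0, 0, 0, 0, 0, 21.5, -25, 0, 0, 0, 0, 0, 21.5, -25, 0, 0, 0, 0, 0, 0, 0, 0, 0, 0, 0, 0, 0, 0, 0, 0, 0, 0]

```text
time_s: 2.32
position: [489.2, 173.1, 241.9]
tool_rot: [-0.0, 0.976, 0.217, -0.0]
wrist_force: [-0.2, -0.5, -0.3]
gripper_width: 85.6
gripper_force: 0.0
```

Run:
```python
from h import *
p,d,m=shot('wrist','w1.png'); np.savez('pics/w1.npz',p=p,d=d)
P=cloud(d,m); print(m['position'])
M=(abs(P[...,2]-126)<4)&(d>0)&(abs(P[...,0]-553)<40)&(abs(P[...,1]-179)<40)
n,l,s,ce=cv2.connectedComponentsWithStats(M.astype(np.uint8))
for i in range(1,n):
    if s[i,4]>10: print(s[i],ce[i],onz(m,*ce[i],126),P[l==i].mean(0))
rel(553,179,160)
```

```text
[558.09303978 203.98626811 372.53074343]
[340 111  18  19 265] [348.65283019 120.32830189] [552.47572761 178.86818033 126.        ] [552.43728588 178.74949026 124.8755822 ]
rel [[61.537, 19.695, 81.794]] at [489.  171.1 241.9] F [ 0.8 -1.1  0.7] t 2.37
```

View pics/w1.png

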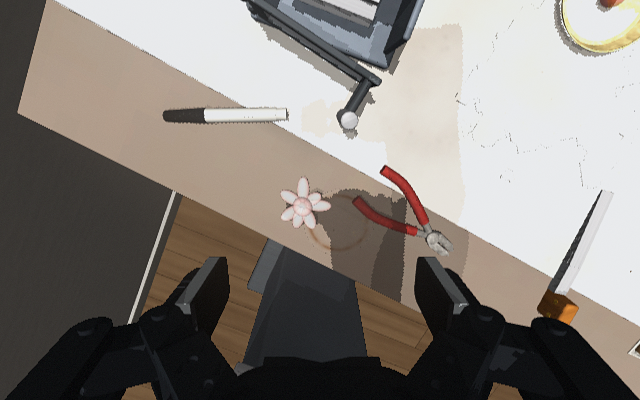

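Call:
carry_out:
  series: [0, 30.4, 9.9, 15, 0, 0, 0, 0, 30.4, 9.9, 17, 0, 0, 0, 0, 0, 0, 25, 0, 0, 0, 0, 0, 0, 25, 0, 0, 0, 0, 0, 0, 25, 0, 0, 0, 0, 0, 0, 25, 0, 0, 0, 0, 0, 0, 0, 0, 0, 0, 1, 0, 0, 0, 0, 0, 0, 1, 0, 0, 0, 0, 0, 0, 1, 0, 0, 0, 0, 0, 0]

```text
time_s: 3.2
position: [554.2, 178.4, 112.2]
tool_rot: [-0.0, 0.977, 0.214, 0.002]
wrist_force: [0.3, -0.4, -0.4]
gripper_width: 51.6
gripper_force: 0.0
```

Call:
carry_out:
  series: [1, 0, 0, 0, 0, 0, 0, 1, 0, 0, 0, 0, 0, 0, 1, 0, 0, 0, 0, 0, 0, 1, 0, 0, 0, 0, 0, 0]

```text
time_s: 3.53
position: [553.7, 179.0, 111.5]
tool_rot: [-0.0, 0.977, 0.215, 0.001]
wrist_force: [-1.4, -0.9, 5.1]
gripper_width: 12.0
gripper_force: 58.4
```

Run:
```python
from h import *
s=env.state();print(s['gripper_width'],s['gripper_force'])
rel(552.5,178.9,110)
C=np.array([607.5,295]);T=rot(s['tool_rot'])
p=np.array(s['position'])[:2];r=np.linalg.norm(p-C);a0=np.arctan2(*(p-C)[::-1]);print(r,np.degrees(a0))
q=[C+r*np.array([np.cos(a),np.sin(a)]) for a in a0-np.linspace(0,1.8,19)]
for i in range(18):
    d=np.r_[q[i+1]-q[i],0];print((T.T@d).round(1)[:2],q[i+1].round(0))
```

```text
11.984496117677791 58.428030610084534
rel [[-1.076, -0.432, 1.482]] at [553.7 179.  111.5] F [-1.4 -0.9  5.1] t 3.53
127.92589751451382 -114.8918603985085
[ -7.8 -10.2] [542. 185.]
[ -6.7 -10.9] [532. 192.]
[ -5.6 -11.5] [522. 200.]
[ -4.4 -12. ] [513. 209.]
[ -3.2 -12.4] [505. 219.]
[ -2.  -12.6] [498. 230.]
[ -0.7 -12.8] [492. 241.]
[  0.6 -12.8] [487. 253.]
[  1.9 -12.6] [483. 265.]
[  3.1 -12.4] [481. 278.]
[  4.3 -12. ] [480. 290.]
[  5.5 -11.5] [480. 303.]
[  6.6 -10.9] [481. 316.]
[  7.7 -10.2] [484. 328.]
[ 8.7 -9.4] [488. 341.]
[ 9.6 -8.5] [493. 352.]
[10.4 -7.5] [499. 363.]
[11.1 -6.4] [507. 374.]
```

Call:
carry_out:
  series: [1, -7.8, -10.2, 0, 0, 0, 0, 1, -6.7, -10.9, 0, 0, 0, 0, 1, -5.6, -11.5, 0, 0, 0, 0, 1, -4.4, -12, 0, 0, 0, 0, 1, -3.2, -12.4, 0, 0, 0, 0, 1, -2, -12.6, 0, 0, 0, 0, 1, -0.7, -12.8, 0, 0, 0, 0, 1, 0, 0, 0, 0, 0, 0]

```text
time_s: 4.2
position: [484.8, 239.2, 111.2]
tool_rot: [0.002, 0.977, 0.215, -0.005]
wrist_force: [-9.6, -7.8, 19.7]
gripper_width: 11.9
gripper_force: 61.2
```

Run:
```python
from h import *
s=env.state();print(s['gripper_width'],s['gripper_force'],s['joint_pos'].round(2)); rel(492,241,111)
```

```text
11.866071479458164 61.2069708108902 [-0.48  0.66 -0.05  1.93  0.05  0.56 -1.7 ]
rel [[7.235, 1.407, 0.171]] at [484.8 239.2 111.2] F [-9.6 -7.8 19.7] t 4.2
```

Run:
```python
from h import *
z=np.load('pics/w1.npz');d=z['d']
K=np.array(vision.camera_model('wrist')['mtx'])
# camera nearly vertical: height = 372.5 - depth approx; calibrate on post top
h=126+np.median(d[115:125,344:354])-d
print(h[78:134:2,338:384:2].round(0).astype(int))
```

```text
[[ 17  19  19  18  17  18  18  50  54  54  60  67  77 100 106 107 107 107
  106 107 106  19  18]
 [ 18  17  18  18  17  17  17  18  17  52  54  57  78 101 102 105 107 106
  107 105 106 106  18]
 [ 17  16 367  16  18  17  16  17  15  17  51  77  79 103 103 104 102 104
  106 106 106 105  18]
 [ 15  15  16  16  15  16  16  16  17  16  16  77 100 104 104 103 104 102
  104 105 104  16  16]
 [ 16  14  16  15  15  15  17  14  15  15  77 100 101 104 102 103 100  85
   93  98 104  15  15]
 [ 15  16  15  15  15  16  16  15  15  74  77 101 102 103 102 102  15  14
   15  15  14  15  14]
 [ 14  13  13  14  15  14 367  13  14  76  99 102 103 102 102  99  14  12
   14  14  15  15  14]
 [ 15  13  12  14  12  12  14  14  74  98 100 102 102 101 100  13  13  13
   12  13  14  13  11]
 [ 13  13  11  12  13  13  14  12  74  99 100 102 101 101  15  13  12  11
   13  12  13  12  14]
 [ 12  13  12  12  12  12  11  74  98  99  99  99 101  99  11  12  12  12
   13  12  14  13  14]
 [ 12  13  12  12  12  12  73  74  99 100  99 100 100  11  12  12  11  12
   10  11  11  11  11]
 [ 11  12  10  11  12  11  74  98
[... 916 characters left out ...]
  5   5   5   4   5]
 [ 94 124 127 125 127 126 126 126 127 127   4   4   5   3   5   4   4   5
    5   5   4   4   5]
 [  4 123 125 125 126 125 126 127 127 126   4   3   5   3   3   4   5   3
    4   5   4   3   5]
 [  2 118 125 125 125 125 125 126 126 124   2   3   4   3   3   3   2   3
    4   4   3   3   3]
 [  2   2 126 124 124 125 124 126 124   3   2   3   2   3   2   3   3   4
    2   3   3   3   3]
 [  1   1   2 123 124 123 125 124   1   2   1   1   3   2   2   1   3   2
    1   3   3   3   3]
 [  1   2   1   1   1   1   0   0   2   0   1   0   2   2   1   2   1   2
    1   1   2   2   2]
 [  1   1   1  -1   0   2   0   1   2   2   1   0   1   1   0   0  -1   1
    3   1   1  -2   1]]
```

Call:
carry_out:
  series: [0.3, 0, 0, 0, 0, 0, 0, 0.3, 0, 0, 0, 0, 0, 0, 0.3, 0, 0, 0, 0, 0, 0, 0.3, 0, 0, -30, 0, 0, 0, 0.3, 0, 0, -30, 0, 0, 0, 0.3, 0, 0, -30, 0, 0, 0, 0.3, 0, 0, 0, 0, 0, 0, 0.3, 0, 0, 0, 0, 0, 0]

```text
time_s: 4.87
position: [491.9, 241.3, 201.8]
tool_rot: [-0.001, 0.977, 0.215, 0.002]
wrist_force: [-0.2, 0.8, -0.7]
gripper_width: 59.8
gripper_force: 0.0
```

Run:
```python
from h import *
p,d,m=shot('wrist','w2.png'); np.savez('pics/w2.npz',p=p,d=d)
P=cloud(d,m)
M=(abs(P[...,2]-126)<5)&(d>0)&(abs(P[...,0]-490)<40)&(abs(P[...,1]-240)<40)
n,l,s,ce=cv2.connectedComponentsWithStats(M.astype(np.uint8))
for i in range(1,n):
    if s[i,4]>10: print(s[i],ce[i],onz(m,*ce[i],126),P[l==i].mean(0))
rel(490,240,117)
```

```text
[311 207  20  20 306] [320.53921569 216.24183007] [490.82330508 240.10632773 126.        ] [490.38314953 239.90699751 124.71860987]
rel [[-1.142, 0.322, 83.424]] at [490.8 240.7 200.4] F [-1.  -0.3  0.2] t 4.92
```

View pics/w2.png

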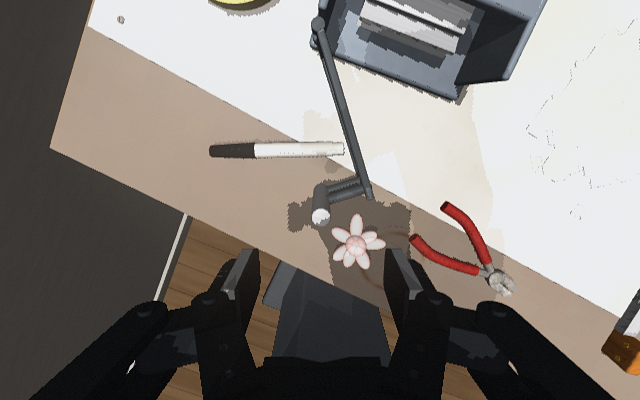

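Call:
carry_out:
  series: [0.3, 0, 0, 30, 0, 0, 0, 0.3, 0, 0, 30, 0, 0, 0, 0.3, 0, 0, 22.4, 0, 0, 0, 0.3, 0, 0, 0, 0, 0, 0, 1, 0, 0, 0, 0, 0, 0, 1, 0, 0, 0, 0, 0, 0, 1, 0, 0, 0, 0, 0, 0, 1, 0, 0, 0, 0, 0, 0, 1, 0, 0, 0, 0, 0, 0, 1, 0, 0, 0, 0, 0, 0]

```text
time_s: 5.75
position: [491.6, 241.1, 119.3]
tool_rot: [-0.0, 0.977, 0.215, 0.001]
wrist_force: [-1.4, -1.0, 7.0]
gripper_width: 11.3
gripper_force: 58.6
```

Run:
```python
from h import *
s=env.state();print(s['gripper_width'],s['gripper_force'])
rel(490.8,240.1,118)
C=np.array([605.6,294.2]);T=rot(s['tool_rot'])
p=np.array([490.8,240.1]);r=np.linalg.norm(p-C);a0=np.arctan2(*(p-C)[::-1]);print(r,np.degrees(a0))
q=[C+r*np.array([np.cos(a),np.sin(a)]) for a in a0-np.linspace(0,1.08,13)]
for i in range(12):
    d=np.r_[q[i+1]-q[i],0];print((T.T@d).round(1)[:2],q[i+1].round(0))
```

```text
11.315035883157062 58.5542893409729
rel [[-1.132, 0.562, 1.312]] at [491.6 241.1 119.3] F [-1.4 -1.   7. ] t 5.75
126.90882554022791 -154.76763809501028
[  0.4 -11.4] [486. 251.]
[  1.5 -11.3] [483. 262.]
[  2.5 -11.1] [481. 273.]
[  3.5 -10.9] [479. 284.]
[  4.4 -10.5] [479. 295.]
[  5.3 -10.1] [479. 307.]
[ 6.2 -9.6] [481. 318.]
[ 7.1 -9. ] [484. 329.]
[ 7.8 -8.3] [487. 340.]
[ 8.6 -7.6] [492. 350.]
[ 9.2 -6.8] [497. 360.]
[ 9.8 -5.9] [504. 370.]
```

Call:
carry_out:
  series: [1, 0.4, -11.4, 0, 0, 0, 0, 1, 1.5, -11.3, 0, 0, 0, 0, 1, 2.5, -11.1, 0, 0, 0, 0, 1, 3.5, -10.9, 0, 0, 0, 0, 1, 4.4, -10.5, 0, 0, 0, 0, 1, 5.3, -10.1, 0, 0, 0, 0, 1, 0, 0, 0, 0, 0, 0]

```text
time_s: 6.33
position: [476.2, 310.9, 119.2]
tool_rot: [-0.001, 0.976, 0.217, -0.002]
wrist_force: [-7.6, 2.9, 11.6]
gripper_width: 11.6
gripper_force: 59.6
```

Call:
carry_out:
  series: [1, 6.2, -9.6, 0, 0, 0, 0, 1, 7.1, -9, 0, 0, 0, 0, 1, 7.8, -8.3, 0, 0, 0, 0, 1, 8.6, -7.6, 0, 0, 0, 0, 1, 9.2, -6.8, 0, 0, 0, 0, 1, 9.8, -5.9, 0, 0, 0, 0, 1, 0, 0, 0, 0, 0, 0]

```text
time_s: 6.92
position: [502.3, 375.9, 119.3]
tool_rot: [-0.003, 0.976, 0.216, 0.0]
wrist_force: [-5.0, 6.4, 5.8]
gripper_width: 11.7
gripper_force: 59.4
```

Call:
carry_out:
  series: [0.3, 0, 0, 0, 0, 0, 0, 0.3, 0, 0, 0, 0, 0, 0, 0.3, 0, 0, 0, 0, 0, 0, 0.3, 0, 0, -30, 0, 0, 0, 0.3, 0, 0, -30, 0, 0, 0, 0.3, 0, 0, -30, 0, 0, 0, 0.3, 0, 0, -30, 0, 0, 0, 0.3, 0, 0, 0, 0, 0, 0]

```text
time_s: 7.58
position: [507.2, 371.8, 244.4]
tool_rot: [-0.002, 0.977, 0.214, 0.005]
wrist_force: [1.7, 0.8, 1.0]
gripper_width: 60.2
gripper_force: 0.0
```

Run:
```python
from h import *
rel(540,225,242,3.5)
```

```text
rel [[-31.598, 147.098, 1.759], [-0.004, -0.011, 0.37]] at [507.2 371.8 244.4] F [1.7 0.8 1. ] t 7.58
```

Call:
carry_out:
  series: [0.3, -6.3, 29.4, 0, 0, 0, 0, 0.3, -6.3, 29.4, 0, 0, 0, 0, 0.3, -6.3, 29.4, 0, 0, 0, 0, 0.3, -6.3, 29.4, 0, 0, 0, 0, 0.3, -6.3, 29.4, 0, 0, 0, 0, 0.3, 0, 0, 0, 0, 0, 0.123, 0.3, 0, 0, 0, 0, 0, 0.123, 0.3, 0, 0, 0, 0, 0, 0.123, 0.3, 0, 0, 0, 0, 0, 0, 0.3, 0, 0, 0, 0, 0, 0]

```text
time_s: 8.42
position: [536.7, 223.3, 237.6]
tool_rot: [0.0, 0.999, 0.033, -0.0]
wrist_force: [0.4, 0.4, -0.4]
gripper_width: 59.8
gripper_force: 0.0
```

Run:
```python
from h import *
p,d,m=shot('wrist','w3.png'); np.savez('pics/w3.npz',p=p,d=d,pos=m['position'],att=m['attitude'])
print(m['position'],(rot(m['attitude'])@[0,0,1]).round(3))
P=cloud(d,m)
# foot front edge, z~16
M=((abs(P[...,2]-16)<5)&(d>0)&(P[...,0]>560)).astype(np.uint8)
M=cv2.morphologyEx(M,cv2.MORPH_OPEN,np.ones((3,3)))
Q=np.array([onz(m,u,v,16)[:2] for v,u in np.argwhere(M)]);
for y in range(165,320,10):
    q=Q[abs(Q[:,1]-y)<3]; 
    if len(q): print(y,q[:,0].min().round(1),q[:,0].max().round(1))
rel(540,225,242,3.5)
```

```text
[612.56808744 227.11562063 368.2559937 ] [-0.299 -0.022 -0.954]
165 612.0 639.6
175 611.3 671.0
185 609.6 670.4
195 609.0 635.0
205 608.3 634.4
215 606.6 632.7
225 605.9 632.1
235 605.3 631.4
245 603.6 629.7
255 602.9 629.0
265 602.2 627.4
275 600.6 644.5
285 599.9 660.0
295 599.5 659.3
rel [[3.342, -1.198, -4.317], [0.001, 0.0, 0.006]] at [536.7 223.6 237.7] F [ 1.1  0.9 -0. ] t 8.47
```

View pics/w3.png

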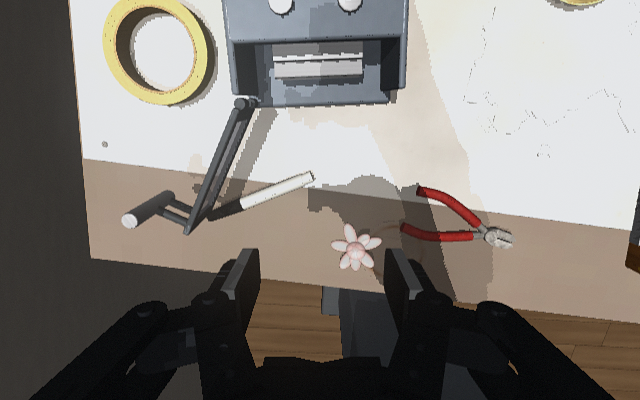

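Run:
```python
from h import *
z=np.load('pics/w3.npz');p,d=z['p'],z['d'];m=dict(vision.camera_model('wrist'),position=z['pos'],attitude=z['att'])
P=cloud(d,m)
print('table z',np.median(P[130:150,330:400,2]))
print(P[36:112:3,250:400:10,2].round(0).astype(int))
def front(zc,tol,cols,r0,r1,which,name):
    # per column, boundary row of mask at height zc
    pts=[]
    for u in cols:
        v=np.where(abs(P[r0:r1,u,2]-zc)<tol)[0]
        if len(v): pts.append(onz(m,u,r0+(v.max()+.5 if which=='f' else v.min()-.5),zc)[:2])
    pts=np.array(pts,np.float32); L=cv2.fitLine(pts,cv2.DIST_HUBER,0,.01,.01).ravel(); L[:2]*=np.sign(-L[1])
    res=(pts-L[2:])@np.array([-L[1],L[0]]); print(name,'yaw',np.degrees(np.arctan2(L[0],-L[1])).round(2),'x at y=240',(L[2]+(240-L[3])*L[0]/L[1]).round(1),'rms',np.median(abs(res)).round(2),len(pts), pts[[0,-1]].round(0).tolist())
front(16,6,range(262,390,2),80,112,'f','foot')
front(102,5,range(240,400,2),20,60,'f','bridge')
for r in range(225,415,0 or 1000): pass
# side walls at top z~102? outer edges of bridge per row at z 102
for v in range(4,34,3):
    u=np.where(abs(P[v,:,2]-102)<5)[0]; u=u[(u>200)&(u<430)]
    print(v,onz(m,u.min()-.5,v,102)[:2].round(1),onz(m,u.max()+.5,v,102)[:2].round(1))
a=cv2.resize(p[30:112,225:415],None,fx=4.2,fy=4.2,interpolation=cv2.INTER_CUBIC);cv2.imwrite('pics/c3.png',a[:,:,::-1])
```

```text
table z 0.32274845775393146
[[102 101 102 102 102 100 100 100 102 101 100 100 100 101 100]
 [101 100 101 100 102  98 101 100 100  99  98  99  97  97  95]
 [100  99  98  98  98  97  94  93  90  62  60  60  15  15  65]
 [ 92  15  15  60  61  61  61  62  60  60 368  61  15  15  66]
 [ 38  15  16  60  61  60  60  62  61  61  61  61  14  13  65]
 [ 39  17  16  60  61  60  60  61  61  61  61  61  15  16  66]
 [ 41  15  16  62  60  61  61  60  61  60  60  61  16  15  67]
 [ 43  15  15  62  61  60  60  60  62  60  61  61  14  15  67]
 [ 45  15  17  61 368  60  60  56  53  51  51  51  15  16  67]
 [ 45  15  15  52  51  52  53  52  51  51  53  51  16  18  67]
 [ 48  16  15  53  53  52  51  54  53  53  54  54  16  18  69]
 [ 46  16  15  54  53  53  54  54  55  55  55  55  16  17  68]
 [ 49  15  15  55  55  55  55  55  56  56  57  56  14  18  68]
 [ 50  15  16  57  55  56  57  58  58  57  55  54  14  20  69]
 [ 52  14  16  55  54  53  35  34  35  35  14  15  15  19  70]
 [ 53  17  15  14  15  15  15  15  17  16  17  15  14  20  69]
 [ 54  15  17  16  16  15  14  15  15  16  16  15  15  20  70]
 
[... 328 characters left out ...]
 15  14  16  14  15  14  14  15  15  14  14   1]
 [ 49  14  14  14  15  14  12  12  12   0   1   1   0   0   1]
 [ 49  -1   0   1   0  -1   0   0  -1   0   0   0   0   0   1]
 [ 49   0   0   0  -1   0   0   0  -1   1   0   0   0  -1   0]]
foot yaw 5.91 x at y=240 604.1 rms 0.24 64 [[599.0, 289.0], [614.0, 156.0]]
bridge yaw 5.83 x at y=240 652.8 rms 0.18 80 [[648.0, 291.0], [645.0, 170.0]]
4 [673.4 303.9] [682.6 167.5]
7 [671.4 303.9] [680.7 167.2]
10 [669.5 303.2] [678.8 166.9]
13 [667.6 303.3] [676.8 167.4]
16 [665.6 303.3] [674.8 167.1]
19 [663.7 302.7] [672.9 166.8]
22 [661.7 302.7] [670.9 166.5]
25 [659.7 302.8] [668.9 166.2]
28 [657.7 302.1] [666.9 165.9]
31 [655.7 302.1] [664.9 165.6]
```

View pics/c3.png

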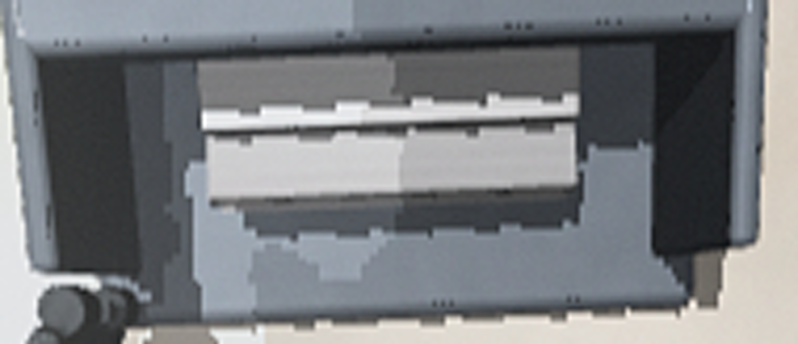

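Run:
```python
from h import *
z=np.load('pics/w3.npz');p,d=z['p'],z['d'];m=dict(vision.camera_model('wrist'),position=z['pos'],attitude=z['att'])
P=cloud(d,m); t=np.radians(5.87); E=np.array([np.cos(t),np.sin(t)]);N=np.array([-E[1],E[0]])
X=P[...,:2]@E;Y=P[...,:2]@N;Z=P[...,2]
lip=((Z>49)&(Z<64)); lip[:40]=0;lip[82:]=0;lip[:,:262]=0;lip[:,:][:,372:]=0
for x in np.arange(648,678,2):
    q=lip&(abs(X-x)<1)
    if q.sum()>5: print(x,q.sum(),'z',np.median(Z[q]).round(2),'Y',np.percentile(Y[q],[1,99]).round(1))
print('X min',np.percentile(X[lip],[.5,1,2,5]).round(1))
# gauge & hinge in press frame
print('hinge',np.array([605.6,294.2])@E-700.4,np.array([605.6,294.2])@N)
rel(430,-178,242,8.6)
```

```text
650 8 z 53.91 Y [125.7 202.7]
652 221 z 55.24 Y [126.7 204.5]
654 200 z 56.21 Y [126.8 204.4]
656 208 z 55.36 Y [126.  204.1]
658 199 z 54.33 Y [126.6 205.1]
660 197 z 53.54 Y [126.6 204.2]
662 197 z 52.66 Y [125.7 204.1]
664 200 z 51.58 Y [126.3 204.2]
666 319 z 59.34 Y [126.4 204.4]
668 225 z 60.75 Y [126.5 203.4]
670 222 z 60.67 Y [126.6 204.3]
672 225 z 60.67 Y [125.9 204.5]
674 223 z 60.55 Y [126.5 203.9]
676 231 z 60.66 Y [126.  203.5]
X min [651.1 651.2 651.5 652.3]
hinge -67.88712848137197 230.72162309428143
rel [[-133.383, 393.536, -4.076], [0.001, 0.0, -0.083]] at [536.7 223.6 237.7] F [ 1.1  0.9 -0. ] t 8.47
```

Call:
carry_out:
  series: [0.3, -11.1, 32.8, 2.8, 0, 0, 0, 0.3, -11.1, 32.8, 2.8, 0, 0, 0, 0.3, -11.1, 32.8, 2.8, 0, 0, 0, 0.3, -11.1, 32.8, 2.8, 0, 0, 0, 0.3, -11.1, 32.8, 2.8, 0, 0, 0, 0.3, -11.1, 32.8, 2.8, 0, 0, 0, 0.3, -11.1, 32.8, 2.8, 0, 0, 0, 0.3, -11.1, 32.8, 2.8, 0, 0, 0, 0.3, -11.1, 32.8, 2.8, 0, 0, 0, 0.3, -11.1, 32.8, 2.8, 0, 0, 0]

```text
time_s: 9.3
position: [446.4, -112.0, 209.9]
tool_rot: [0.0, 0.999, 0.034, 0.0]
wrist_force: [0.3, 0.1, 0.6]
gripper_width: 59.4
gripper_force: 0.0
```

Call:
carry_out:
  series: [0.3, -11.1, 32.8, 2.8, 0, 0, 0, 0.3, -11.1, 32.8, 2.8, 0, 0, 0, 0.3, 0, 0, 0, 0, 0, -0.083, 0.3, 0, 0, 0, 0, 0, 0, 0.3, 0, 0, 0, 0, 0, 0]

```text
time_s: 9.72
position: [429.1, -177.1, 204.3]
tool_rot: [-0.0, 0.997, 0.073, 0.0]
wrist_force: [0.2, 0.2, -0.1]
gripper_width: 59.8
gripper_force: 0.0
```

Run:
```python
from h import *
p,d,m=shot('wrist','w4.png'); np.savez('pics/w4.npz',p=p,d=d,pos=m['position'],att=m['attitude'])
P=cloud(d,m);Z=P[...,2]
roi=(P[...,0]>400)&(P[...,0]<640)&(P[...,1]>-230)&(P[...,1]<-110)&(d>0)
top=roi&(abs(Z-38)<5); n,l,s,ce=cv2.connectedComponentsWithStats(top.astype(np.uint8)); i=1+np.argmax(s[1:,4]);print('grip',s[i])
Q=np.array([onz(m,u,v,38)[:2] for v,u in np.argwhere(l==i)],np.float32); r=cv2.minAreaRect(Q);print(r)
b=roi&(Z>5)&(Z<20)&(P[...,0]>r[0][0]+25)
n,l,s,ce=cv2.connectedComponentsWithStats(b.astype(np.uint8)); i=1+np.argmax(s[1:,4]); Q=P[l==i]; print('blade',s[i])
L=cv2.fitLine(Q[:,:2].astype(np.float32),cv2.DIST_HUBER,0,.01,.01).ravel();print('axis',L,np.degrees(np.arctan(L[1]/L[0])), 'y at grip x',L[3]+(r[0][0]-L[2])*L[1]/L[0])
e=L[:2]*np.sign(L[0]);print('extent',np.percentile(Q[:,:2]@e,[0,1,99,100]),np.array(r[0])@e)
rel(*r[0],15,np.degrees(np.arctan(L[1]/L[0])))
```

```text
grip [318 139  20  39 716]
((452.40966796875, -181.05322265625), (35.760841369628906, 17.601451873779297), 9.247706413269043)
blade [ 315    7   20  123 1931]
axis [ 9.8368931e-01  1.7987579e-01  5.2974725e+02 -1.6733347e+02] 10.362524 y at grip x -181.47528
extent [436.67834423 438.97878702 542.3026348  545.05920143] 412.46346164043644
rel [[22.051, 8.032, 189.337], [-0.001, -0.0, -0.033]] at [ 429.4 -176.5  204.3] F [ 0.   0.3 -0.2] t 9.77
```

View pics/w4.png

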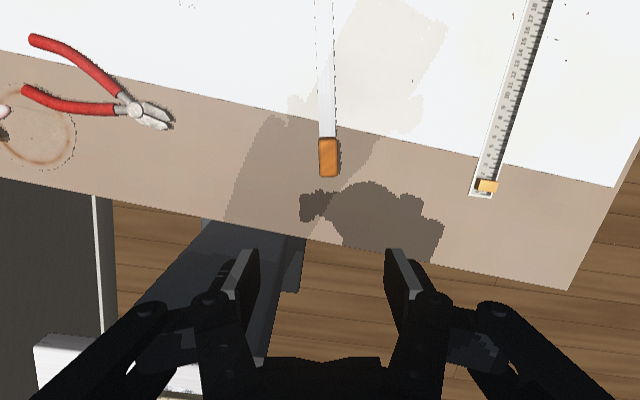

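Call:
carry_out:
  series: [0.3, 11, 4, 20, 0, 0, -0.03, 0.3, 11, 4, 25, 0, 0, 0, 0.3, 0, 0, 30, 0, 0, 0, 0.3, 0, 0, 30, 0, 0, 0, 0.3, 0, 0, 30, 0, 0, 0, 0.3, 0, 0, 25, 0, 0, 0, 0.3, 0, 0, 15, 0, 0, 0, 0.3, 0, 0, 10, 0, 0, 0, 0.3, 0, 0, 4, 0, 0, 0, 0.3, 0, 0, 0, 0, 0, 0]

```text
time_s: 10.6
position: [453.3, -181.3, 15.8]
tool_rot: [-0.001, 0.996, 0.089, -0.001]
wrist_force: [0.2, 0.4, -1.0]
gripper_width: 59.8
gripper_force: 0.0
```

Call:
carry_out:
  series: [1, 0, 0, 0, 0, 0, 0, 1, 0, 0, 0, 0, 0, 0, 1, 0, 0, 0, 0, 0, 0, 1, 0, 0, 0, 0, 0, 0, 1, 0, 0, 0, 0, 0, 0, 1, 0, 0, 0, 0, 0, 0]

```text
time_s: 11.1
position: [453.4, -182.1, 17.2]
tool_rot: [-0.0, 0.996, 0.088, 0.0]
wrist_force: [0.1, 1.0, 5.4]
gripper_width: 17.0
gripper_force: 58.9
```

Run:
```python
from h import *
s=env.state();print(s['gripper_width'],s['gripper_force'],np.degrees(2*np.arctan2(s['tool_rot'][2],s['tool_rot'][1])));rel(452.4,-181,15,10.2)
```

```text
17.036983020207153 58.912641406059265 10.13806834875754
rel [[-0.759, -1.294, 2.228], [-0.0, -0.0, -0.001]] at [ 453.4 -182.1   17.2] F [0.1 1.  5.4] t 11.1
```

Call:
carry_out:
  series: [1, 0, 0, -10, 0, 0, 0, 1, 0, 0, -25, 0, 0, 0, 1, 0, 0, -30, 0, 0, 0, 1, 0, 0, -30, 0, 0, 0, 1, 0, 0, -30, 0, 0, 0, 1, 0, 0, -15, 0, 0, 0, 1, 0, 0, 0, 0, 0, 0.0745, 1, 1.9, -15, 0, 0, 0, 0, 1, 3.8, -30, 0, 0, 0, 0, 1, 3.8, -30, 0, 0, 0, 0]

```text
time_s: 11.93
position: [454.6, -106.9, 157.3]
tool_rot: [-0.0, 0.999, 0.049, -0.0]
wrist_force: [1.1, 0.5, 0.4]
gripper_width: 17.0
gripper_force: 58.3
```

Call:
carry_out:
  series: [1, 3.8, -30, 0, 0, 0, 0, 1, 3.8, -30, 0, 0, 0, 0, 1, 3.8, -30, 0, 0, 0, 0, 1, 3.8, -30, 0, 0, 0, 0, 1, 3.8, -30, 0, 0, 0, 0, 1, 3.8, -30, 0, 0, 0, 0, 1, 3.8, -30, 0, 0, 0, 0, 1, 3.8, -30, 0, 0, 0, 0, 1, 3.8, -30, 0, 0, 0, 0, 1, 3.8, -30, 0, 0, 0, 0]

```text
time_s: 12.77
position: [461.5, 197.1, 157.3]
tool_rot: [-0.001, 0.999, 0.051, -0.001]
wrist_force: [0.5, 0.7, -0.8]
gripper_width: 17.1
gripper_force: 58.3
```

Call:
carry_out:
  series: [1, 1.9, -15, 0, 0, 0, 0, 1, 0, 0, 0, 0, 0, 0, 1, 0, 0, 0, 0, 0, 0]

```text
time_s: 13.02
position: [461.8, 211.5, 156.9]
tool_rot: [-0.0, 0.999, 0.052, -0.001]
wrist_force: [-0.8, -1.1, 0.2]
gripper_width: 17.0
gripper_force: 58.4
```

```bash
cat >> h.py <<'E'
t=np.radians(5.87); E=np.array([np.cos(t),np.sin(t)]);N=np.array([-E[1],E[0]])
def tcpframe(d,m,s):
    P=cloud(d,m); return (P-np.array(s['position']))@rot(s['tool_rot'])
def gaugepose(d,m,s):
    "held blade in the tool frame: top line z vs x, centre line y vs x"
    Q=tcpframe(d,m,s); b=(d>0)&(Q[...,0]>28)&(Q[...,0]<175)&(abs(Q[...,1])<20)&(Q[...,2]>-8)&(Q[...,2]<30)
    n,l,st,ce=cv2.connectedComponentsWithStats(b.astype(np.uint8)); q=Q[l==1+np.argmax(st[1:,4])]
    print('n',len(q),'x',np.percentile(q[:,0],[0,1,99,100]).round(1))
    for x in range(30,170,10):
        k=q[abs(q[:,0]-x)<3]
        if len(k)>8: print(x,'y',np.percentile(k[:,1],[2,98]).round(1),'z',np.median(k[:,2]).round(2))
    return q
E
python3 - <<'E'
from h import *
s=env.state();p,d,m=shot('wrist','w5.png'); np.savez('pics/w5.npz',p=p,d=d,pos=m['position'],att=m['attitude'])
gaugepose(d,m,s); g=np.array(s['position']);print('X,Y',g[:2]@E,g[:2]@N,s['gripper_width'],s['wrist_force'])
w=482*E+165.3*N; rel(*w,100,5.87)
E
```

```text
n 8064 x [ 28.   29.1 111.7 112.5]
30 y [-6.7  8.9] z 5.14
40 y [-6.6  8.7] z 5.14
50 y [-6.8  8.6] z 5.22
60 y [-7.1  8.4] z 5.54
70 y [-7.   8.3] z 6.49
80 y [-7.2  8.2] z 7.56
90 y [-7.2  8.1] z 8.61
100 y [-7.4  7.9] z 9.55
110 y [-7.6  7.8] z 10.59
X,Y 481.0475724620812 163.14026617402277 17.009203383577205 [-0.80991438 -1.11084833  0.19739737]
rel [[1.041, -3.538, 56.846], [-0.0, 0.002, -0.0]] at [462.  210.1 156.8] F [ 0.9 -0.7  0. ] t 13.07
```

View pics/w5.png

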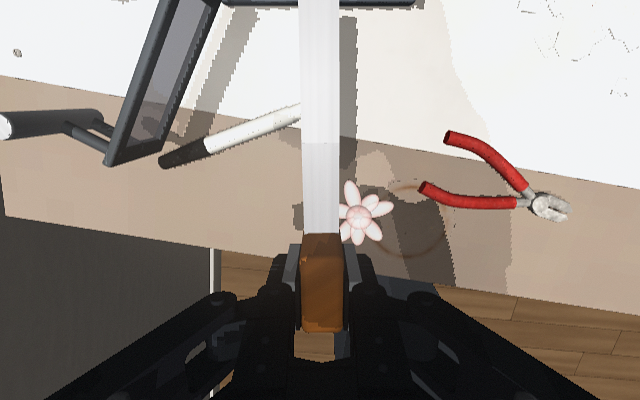

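Call:
carry_out:
  series: [1, 2, -3, 0, 0, 0, 0.0125, 1, 0, 0, 15, 0, 0, 0, 1, 0, 0, 20, 0, 0, 0, 1, 0, 0, 20, 0, 0, 0, 1, 0, 0, 20, 0, 0, 0, 1, 0, 0, 15, 0, 0, 0, 1, 0, 0, 0, 0, 0, 0, 1, 0, 0, 0, 0, 0, 0, 1, 0, 0, 0, 0, 0, 0]

```text
time_s: 13.82
position: [464.6, 213.6, 67.2]
tool_rot: [-0.0, 0.999, 0.044, -0.0]
wrist_force: [0.2, 0.0, -0.9]
gripper_width: 17.1
gripper_force: 58.4
```

```bash
cat >> h.py <<'E'
def topz(k=8):
    Zs=[]
    for i in range(k):
        p,d,m=shot('top'); P=cloud(d,m); P[d<=0]=np.nan; Zs.append(P)
    return p,np.nanmedian(np.array(Zs),0)
def state_avg(k=6):
    S=[]
    for i in range(k):
        s=env.state(); S.append(np.r_[s['position'],s['wrist_force'],s['ft_torque']]); vision.read_camera('wrist')
    a=np.mean(S,0); print('pos',a[:3].round(2),'X,Y',(a[:2]@E).round(2),(a[:2]@N).round(2),'F',a[3:6].round(2),'sd',np.std(S,0)[:6].round(2),'M',a[6:].round(3),'t',s['time_s']); return a
E
python3 - <<'E'
from h import *
p,P=topz(8); cv2.imwrite('pics/top1.png',p[:,:,::-1]); np.save('pics/top1.npy',P)
print(P[158:182:2,182:236:4,2].round(1))
state_avg()
s=env.state();p,d,m=shot('wrist');print(rot(s['tool_rot'])[:,0],rot(s['tool_rot'])[:,2]);gaugepose(d,m,s)
E
```

```text
[[101.4 100.1 102.8 101.  102.5 100.7 103.7 102.2 102.  100.6 100.3 102.1
  101.3  46.3]
 [102.1 101.5 101.5 101.1 101.6 101.4 101.1 102.1 101.2 101.1 100.6  99.1
  100.2  47.8]
 [100.1 103.6 102.7 101.7 101.2  98.6  97.1  91.6  60.9  61.6  51.7  16.5
  101.3  49.4]
 [ 98.7  95.3  93.4  59.1  59.5  59.6  60.7  60.2  61.8  62.2  52.5  15.3
  101.6  51.7]
 [ 36.3  15.9  60.8  60.1  60.3  62.4  62.   59.9  58.9  60.7  53.7  15.6
  101.4  55.9]
 [ 36.1  16.9  61.7  62.4  60.7  61.1  61.2  61.8  61.9  61.2  55.7  14.7
  100.7  57.9]
 [ 37.1  18.1  61.6  60.9  59.4  53.9  51.9  52.3  52.5  53.1  54.3  14.7
  101.3  59. ]
 [ 39.6  16.7  52.2  52.2  52.9  52.6  54.4  53.4  54.   54.9  55.5  14.9
  101.   60.6]
 [ 39.5  15.9  54.7  54.8  55.3  57.4  56.1  56.5  56.5  55.3  53.1  16.6
  101.3  62.1]
 [ 40.6  17.1  55.9  56.4  55.2  54.1  35.3  36.1  34.4  33.   16.1  17.
   15.6  65.1]
 [ 42.1  15.2  15.7  36.3  15.   16.6  14.7  14.6  16.9  16.6  15.   15.7
   15.   59.3]
 [ 45.3  14.7  15.5  14.7  15.5  15.6  51.5  50.8  15.8  15.5  15.3  13.6
   15.6  16.1]]
pos [463.87 214.18  66.52] X,Y 483.34 165.62 F [-0.04  0.07 -0.68] sd [0.07 0.04 0.13 0.51 0.34 0.39] M [-0.011  0.069  0.   ] t 14.4667
[ 0.99596386  0.08974099 -0.00159596] [-1.65661989e-03  6.01452083e-04 -9.99998447e-01]
n 8060 x [ 28.   29.2 111.7 112.6]
30 y [-6.7  8.9] z 5.15
40 y [-6.5  8.7] z 5.12
50 y [-6.8  8.6] z 5.23
60 y [-7.1  8.4] z 5.47
70 y [-6.9  8.3] z 6.54
80 y [-7.2  8.2] z 7.46
90 y [-7.1  8.1] z 8.48
100 y [-7.3  8. ] z 9.5
110 y [-7.6  7.9] z 10.58
```

Call:
carry_out:
  series: [1, 0, 0, 3.2, 0, 0, 0, 1, 0, 0, 3, 0, 0, 0, 1, 5, 0, 0, 0, 0, 0, 1, 7, 0, 0, 0, 0, 0, 1, 7, 0, 0, 0, 0, 0, 1, 7, 0, 0, 0, 0, 0, 1, 7, 0, 0, 0, 0, 0, 1, 2, 0, 0, 0, 0, 0, 1, 0, 0, 0, 0, 0, 0, 1, 0, 0, 0, 0, 0, 0]

```text
time_s: 15.4
position: [498.5, 217.1, 60.0]
tool_rot: [-0.0, 0.999, 0.045, -0.001]
wrist_force: [-0.7, 0.4, -1.4]
gripper_width: 17.1
gripper_force: 58.3
```

Run:
```python
from h import *
state_avg(10)
```

```text
pos [498.34 217.23  60.08] X,Y 517.94 165.12 F [ 0.15 -0.05 -0.54] sd [0.16 0.06 0.05 0.38 0.4  0.61] M [-0.009  0.04   0.   ] t 15.85
```

Call:
carry_out:
  series: [1, 0, 0, 0.4, 0, 0, 0, 1, 0, 0, 0.4, 0, 0, 0, 1, 0, 0, 0, 0, 0, 0]

```text
time_s: 16.15
position: [498.7, 217.3, 59.2]
tool_rot: [-0.0, 0.999, 0.045, -0.001]
wrist_force: [0.1, 0.5, 0.3]
gripper_width: 17.2
gripper_force: 58.3
```

Run:
```python
from h import *
state_avg(10)
```

```text
pos [498.68 217.25  59.28] X,Y 518.29 165.11 F [-0.05 -0.12 -0.57] sd [0.02 0.02 0.02 0.59 0.64 0.48] M [0.028 0.035 0.   ] t 16.6
```

Call:
carry_out:
  series: [1, 0, 0, 0.3, 0, 0, 0, 1, 0, 0, 0.3, 0, 0, 0, 1, 0, 0, 0, 0, 0, 0]

```text
time_s: 16.9
position: [498.6, 217.2, 58.7]
tool_rot: [-0.0, 0.999, 0.045, -0.001]
wrist_force: [-0.9, 0.1, 2.1]
gripper_width: 17.1
gripper_force: 58.6
```

Run:
```python
from h import *
state_avg(10)
```

```text
pos [498.63 217.26  58.76] X,Y 518.23 165.12 F [-1.33 -0.08  1.68] sd [0.02 0.01 0.02 0.34 0.49 0.38] M [-0.007 -0.018 -0.001] t 17.35
```

Call:
carry_out:
  series: [1, 0, 0, -0.2, 0, 0, 0, 1, 2.5, 0, 0, 0, 0, 0, 1, 2.5, 0, 0, 0, 0, 0, 1, 2.5, 0, 0, 0, 0, 0, 1, 2.5, 0, 0, 0, 0, 0, 1, 0, 0, 0, 0, 0, 0]

```text
time_s: 17.9
position: [509.7, 218.2, 58.9]
tool_rot: [-0.0, 0.999, 0.045, -0.0]
wrist_force: [-0.2, 0.0, 0.5]
gripper_width: 17.1
gripper_force: 58.6
```

Run:
```python
from h import *
state_avg(6)
```

```text
pos [509.31 218.18  58.9 ] X,Y 528.95 164.95 F [0.45 0.43 0.26] sd [0.26 0.02 0.01 0.29 0.36 0.47] M [ 0.019 -0.19  -0.019] t 18.15
```

Call:
carry_out:
  series: [1, 2, 0, 0, 0, 0, 0, 1, 2, 0, 0, 0, 0, 0, 1, 2, 0, 0, 0, 0, 0, 1, 0, 0, 0, 0, 0, 0]

```text
time_s: 18.53
position: [515.0, 218.8, 58.9]
tool_rot: [-0.0, 0.999, 0.045, -0.001]
wrist_force: [-0.2, -0.1, 0.8]
gripper_width: 17.5
gripper_force: 58.6
```

```bash
cat >> h.py <<'E'
B0=None
def lift(k=4,name='top1.npy'):
    P0=np.load('pics/'+name); p,P=topz(k)
    X=P0[...,:2]@E;Y=P0[...,:2]@N
    roi=np.zeros(X.shape,bool);roi[155:182,180:232]=1
    pl=roi&(X>652.5)&(X<676)&(abs(Y-165.3)<37)&(abs(P0[...,2]-56)<8)
    ok=pl&(abs(P[...,2]-P0[...,2])<6)
    rf=np.zeros(X.shape,bool);rf[140:160,175:230]=1;rf&=abs(P0[...,2]-102)<5
    D=(P-P0)[...,2]; tr=lambda q:(np.mean(q[abs(q-np.median(q))<4]),len(q))
    a,na=tr(D[ok]);b,nb=tr(D[rf]); print('lift %.2f (n %d of %d) ref %.2f -> %.2f'%(a,na,pl.sum(),b,a-b))
E
python3 - <<'E'
from h import *
state_avg(4); lift(6)
E
```

```text
pos [515.04 218.77  58.88] X,Y 534.72 164.95 F [-0.13  0.13  0.64] sd [0.01 0.01 0.02 0.44 0.2  0.5 ] M [ 0.042 -0.101  0.005] t 18.6833
lift -0.14 (n 302 of 302) ref 0.06 -> -0.20
```

Call:
carry_out:
  series: [1, 2, -0.03, 0, 0, 0, 0, 1, 2, -0.03, 0, 0, 0, 0, 1, 2, -0.03, 0, 0, 0, 0, 1, 0, 0, 0, 0, 0, 0]

```text
time_s: 19.37
position: [518.8, 219.1, 58.7]
tool_rot: [-0.0, 0.999, 0.045, -0.003]
wrist_force: [-4.7, -0.6, 4.9]
gripper_width: 17.1
gripper_force: 59.2
```

Run:
```python
from h import *
state_avg(4); lift(6)
```

```text
pos [518.8  219.06  58.7 ] X,Y 538.48 164.85 F [-5.24 -0.29  4.53] sd [0.01 0.01 0.02 0.43 0.16 0.31] M [-0.068  0.537  0.007] t 19.5167
lift -0.07 (n 301 of 302) ref -0.02 -> -0.05
```

Call:
carry_out:
  series: [1, 2, -0.03, 0, 0, 0, 0, 1, 2, -0.03, 0, 0, 0, 0, 1, 2, -0.03, 0, 0, 0, 0, 1, 0, 0, 0, 0, 0, 0]

```text
time_s: 20.2
position: [522.4, 219.7, 58.3]
tool_rot: [0.0, 0.999, 0.045, -0.005]
wrist_force: [-9.8, 0.1, 7.2]
gripper_width: 17.2
gripper_force: 59.2
```

Run:
```python
from h import *
state_avg(4); lift(6)
```

```text
pos [522.35 219.68  58.32] X,Y 542.08 165.11 F [-9.4  -0.53  6.08] sd [0.02 0.01 0.01 0.22 0.35 0.77] M [-0.04   1.284  0.048] t 20.35
lift 0.30 (n 301 of 302) ref 0.00 -> 0.30
```

Run:
```python
from h import *
s=env.state();p,d,m=shot('wrist','w6.png');T=rot(s['tool_rot']);print(T[:,0].round(4),T[:,2].round(4))
np.savez('pics/w6.npz',p=p,d=d,pos=m['position'],att=m['attitude'])
q=gaugepose(d,m,s)
P=cloud(d,m); g=q@T.T+np.array(s['position'])
for x in range(30,116,10):
    k=g[abs(q[:,0]-x)<3]; print(x,'X',(k[:,:2]@E).mean().round(1),'worldz',np.median(k[:,2]).round(2))
X=P[...,:2]@E;Y=P[...,:2]@N
for x in range(640,680,3):
    k=(d>0)&(abs(X-x)<1.5)&(abs(Y-165.3)<38)&(P[...,2]>45)&(P[...,2]<70)&(abs(Y-165.3)>12)
    if k.sum()>10: print('lip',x,k.sum(),np.median(P[k][:,2]).round(2))
```

```text
[ 0.9958  0.0908 -0.0097] [-0.0097 -0.001  -1.    ]
n 9151 x [ 28.   29.3 112.9 113.7]
30 y [-6.2  9.3] z 4.76
40 y [-6.5  9.1] z 4.54
50 y [-6.4  8.9] z 4.48
60 y [-6.6  8.8] z 4.59
70 y [-6.5  9. ] z 5.34
80 y [-6.8  8.9] z 6.33
90 y [-6.6  8.8] z 7.14
100 y [-6.9  8.6] z 8.01
110 y [-19.3  19.1] z 9.07
30 X 572.5 worldz 53.29
40 X 582.0 worldz 53.41
50 X 592.0 worldz 53.37
60 X 602.1 worldz 53.18
70 X 612.1 worldz 52.32
80 X 622.1 worldz 51.25
90 X 632.0 worldz 50.33
100 X 642.0 worldz 49.37
110 X 652.0 worldz 48.22
lip 652 592 54.46
```

View pics/w6.png

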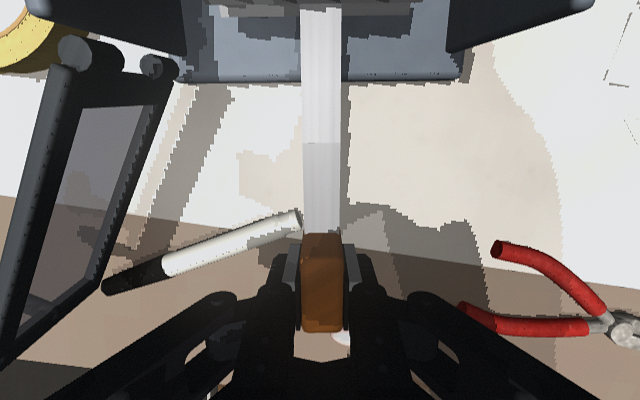

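Call:
carry_out:
  series: [1, 0, 0, -0.3, 0, 0.003, 0, 1, 0, 0, -0.3, 0, 0.003, 0, 1, 2, -0.03, 0, 0, 0, 0, 1, 2, -0.03, 0, 0, 0, 0, 1, 2, -0.03, 0, 0, 0, 0, 1, 2, -0.03, 0, 0, 0, 0, 1, 0, 0, 0, 0, 0, 0]

```text
time_s: 21.33
position: [529.8, 220.1, 58.4]
tool_rot: [0.0, 0.999, 0.045, -0.003]
wrist_force: [-8.4, -0.0, 3.2]
gripper_width: 17.2
gripper_force: 58.8
```

```bash
cat >> h.py <<'E'
def check():
    state_avg(3); lift(6); s=env.state();p,d,m=shot('wrist');T=rot(s['tool_rot'])
    Q=tcpframe(d,m,s); P=cloud(d,m);X=P[...,:2]@E;Y=P[...,:2]@N
    b=(d>0)&(abs(Q[...,1]-1)<6)&(Q[...,2]>-3)&(Q[...,2]<20)
    for lo,hi in [(30,52),(70,100)]:
        k=b&(Q[...,0]>lo)&(Q[...,0]<hi); c=np.polyfit(X[k],P[k][:,2],1); print('blade',lo,hi,'slope %.4f z at X=620 %.2f, mean z %.2f'%(c[0],np.polyval(c,620),P[k][:,2].mean()))
    for x in range(652,676,3):
        k=(d>0)&(abs(X-x)<1.5)&(abs(Y-165.3)<38)&(P[...,2]>45)&(P[...,2]<70)&(abs(Y-165.3)>12)
        if k.sum()>10: print('lip',x,k.sum(),np.median(P[k][:,2]).round(2))
    print('pitch',T[2,0].round(4))
E
python3 - <<'E'
from h import *
check()
E
```

```text
pos [529.75 220.12  58.42] X,Y 549.49 164.79 F [-8.66  0.    2.98] sd [0.01 0.01 0.01 0.24 0.24 0.4 ] M [-0.086  1.502 -0.   ] t 21.4333
lift 0.94 (n 300 of 302) ref 0.06 -> 0.88
blade 30 52 slope 0.0023 z at X=620 53.54, mean z 53.48
blade 70 100 slope -0.0974 z at X=620 52.23, mean z 50.79
lip 652 1242 56.4
lip 655 1185 56.88
lip 658 1175 55.5
lip 661 163 54.59
pitch -0.0053
```

Call:
carry_out:
  series: [1, 2, -0.03, 0, 0, 0, 0, 1, 2, -0.03, 0, 0, 0, 0, 1, 2, -0.03, 0, 0, 0, 0, 1, 2, -0.03, 0, 0, 0, 0, 1, 0, 0, 0, 0, 0, 0]

```text
time_s: 22.25
position: [536.3, 220.8, 58.4]
tool_rot: [0.001, 0.999, 0.045, -0.004]
wrist_force: [-13.0, -1.0, 5.6]
gripper_width: 17.3
gripper_force: 59.2
```

Run:
```python
from h import *
check(); lift(10)
```

```text
pos [536.26 220.78  58.4 ] X,Y 556.03 164.78 F [-12.52  -1.22   5.61] sd [0.01 0.01 0.01 0.42 0.18 0.73] M [-0.199  1.96  -0.006] t 22.35
lift 1.53 (n 299 of 302) ref 0.01 -> 1.52
blade 30 52 slope -0.0007 z at X=620 53.45, mean z 53.47
blade 70 100 slope 0.1218 z at X=620 49.53, mean z 52.21
lip 652 1118 57.08
lip 655 1177 57.48
lip 658 1175 56.13
lip 661 1172 54.78
lip 664 1151 53.43
lip 667 572 53.9
pitch -0.0081
lift 1.53 (n 299 of 302) ref 0.03 -> 1.50
```

Call:
carry_out:
  series: [1, 0, 0, -0.3, 0, 0.003, 0, 1, 2, -0.03, 0, 0, 0, 0, 1, 2, -0.03, 0, 0, 0, 0, 1, 0, 0, 0, 0, 0, 0]

```text
time_s: 23.58
position: [540.1, 221.1, 58.5]
tool_rot: [0.001, 0.999, 0.045, -0.003]
wrist_force: [-11.7, -1.3, 3.7]
gripper_width: 17.3
gripper_force: 58.9
```

Run:
```python
from h import *
check(); lift(10)
```

```text
pos [540.06 221.14  58.46] X,Y 559.85 164.75 F [-11.    -1.09   3.79] sd [0.02 0.01 0.01 0.51 0.48 0.1 ] M [-0.171  2.045 -0.023] t 23.6833
lift 1.89 (n 298 of 302) ref 0.01 -> 1.89
blade 30 52 slope 0.0021 z at X=620 53.51, mean z 53.47
blade 70 100 slope 0.2135 z at X=620 47.68, mean z 53.16
lip 652 1057 57.54
lip 655 1154 57.9
lip 658 1145 56.54
lip 661 1148 55.2
lip 664 1136 53.8
lip 667 2265 61.53
lip 670 18 61.69
pitch -0.0056
lift 2.03 (n 298 of 302) ref 0.02 -> 2.02
```

Run:
```python
from h import *
p,P=topz(3); h=(abs(P[...,2]-126)<5)&(P[...,0]>470)&(P[...,0]<560)&(P[...,1]>320)&(P[...,1]<420)
c=P[h].mean(0);v=c[:2]-[605.6,294.2];print('handle',c,h.sum(),'door',.177+np.radians(-114.9)-np.arctan2(v[1],v[0])+2*np.pi)
# bystanders: colour change against the first top picture
a=np.load('pics/top0.npz')['p'].astype(int)
for n,(u0,u1,v0,v1) in dict(nippers=(250,315,218,254),blossom=(216,248,240,272),pen=(155,215,214,248),rule=(434,452,180,266)).items():
    D=abs(a-p)[v0:v1,u0:u1].max(-1);print(n,(D>50).mean().round(3))
state_avg(2); lift(8); print(env.job_done())
```

```text
handle [nan nan nan] 0 door nan
nippers 0.148
blossom 0.103
pen 0.474
rule 0.0
pos [540.05 221.15  58.46] X,Y 559.84 164.76 F [-10.54  -1.23   4.26] sd [0.02 0.01 0.   0.01 0.21 0.02] M [-0.176  2.027 -0.012] t 24.7833
lift 1.90 (n 298 of 302) ref -0.02 -> 1.92
the job is handed in; nothing more can be done
None<stdin>:3: RuntimeWarning: Mean of empty slice.
  ret = um.true_divide(
```

The job is handed in: the blade is held snug on the lower plate, with the upper plate lifted about 1.9–2.0 mm (measured by camera) and the gauge still gripped. I swung the guard to about 1.95 rad and it was still open in the last picture I viewed. My final numeric checks confirmed only the rule as unmoved. They found no handle to read, and the colour changes at the nippers, blossom and pen (pen most, 47% of pixels) may be the arm covering them, which I did not confirm.

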